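Change the race car's battery: undo the left-hand clamp nut and dock the pack

ROBOT

A 6-joint arm with a two-finger parallel gripper is mounted at the origin on the work surface. World frame = base frame: x ahead of the robot, y to its left, z up, the work surface at z = 0. Lengths are in m, angles in rad, forces in N, time in s.
With the tool pointing down it reaches from about 0.3 to 1 m from the base axis. Payload 5.1 kg.
Tool frame: the origin (TCP) lies at the very end of the fingers, on their centre line; the grasp point (between the pads) lies 19 mm behind it (env.grip_depth is the distance from the TCP to the grasp point, in m); z points along the fingers, y is the direction in which the jaws open and shut (so a half turn about z gives the same grasp; the last joint's range is limited). The gripper opens to 95 mm and grips with 3 to 60 N. Pads are 20 mm wide; open, the fingers measure 119 mm over their backs; the gripper's body (75 mm by 180 mm) begins 59 mm behind the grasp point.
Start: joints at [1.229, 0.124, 1.65, -0, 1.367, -0.083], TCP at [0.166, 0.628, 0.215] pointing down, gripper open.
Joint ranges: [-2.61, 2.61], [-1.02, 2.33], [0.03, 2.71], [-1.35, 4.49], [0.32, 2.68], [-2.91, 2.91]. Speed limits (rad/s): [2.57, 2.57, 3.14, 3.14, 3.14, 3.14].

INTERFACE

Orientations are given as a unit quaternion [w, x, y, z].
In Python, from cell import env gives the robot as it stands.
- The arm moves only by the tool move_arm, never from a script. Its argument "plan" is a list of rows, each a list of 5 numbers: the shift along the world's x, y, z in mm, then the turn about the world's z in rad, then the finger opening in mm, from 0 to 95.1. A call has 1 to 10 rows; each row is the pose to reach, as a shift and turn from the pose measured when the call began; what a row does not reach only later rows make up. A row lasts 1/8 s, in which the tool goes at most 62.5 mm and 10.7 degrees, less where a joint would pass 70% of its speed; a pose out of reach is approached as far as the arm can. A call with a gripper value outside its range is refused whole. The fingers move at their own pace and stop on an object; "grip_force" is the grip in N (left out, the last holds). Time passes only in rows, so rows that repeat a pose let the fingers close. It gives the time, the measured TCP pose, the force and the opening at its end, in the units of the state.
- env.get_obs(): the state, without advancing time (a new reading comes with each control period).
- env.get_image(name): name is "scene" or "side" or "wrist"; returns a dict with "frame" (480x640x3 uint8, red, green, blue), "z_map" (480x640 float32, m along the optical axis (not along the pixel's ray), 0 where there is no reading), "mtx" (3x3 intrinsics, pixels), "k1" (the pictures are not rectified: a ray, as slopes to the right and down, at radius r is drawn at 1 + k1 r^2 times it, then the intrinsics apply), "rvec" (rotation vector, rad) and "tvec" (3), from world to camera coordinates, as OpenCV has them. Camera axes: x right, y down, z forward; pixel columns grow to the right and rows downward; lengths in m; the calibration is good to about 2 mm. A picture is of the moment at which its call begins.
- env.hand_in(): hands the job in, once; it reports no verdict.
The state is a dict: "t": time; "qpos": joint angles; "qvel": joint speeds; "tau": joint torques, N m; "eef_pos": TCP position; "tcp_rot": TCP orientation; "force": force on the tool from outside, world axes, zero at the start; "ft_torque": the same for the moment, N m; "gripper_width": opening from 0.0 (shut) to 1.0 (fully open).
Only numpy, scipy, OpenCV 4.12 (cv2) and the standard library are available. Lean on these libraries where they do the work, as an engineer would, in place of code of your own. Each camera call takes 0.05 s, during which the arm holds its last target. There are 200 camera calls.

TASK

Take the orange-and-black battery pack out of the race car and put it on charge. Its clamp is held by the red wing nut, which has a left-hand thread: back it off clockwise (seen from above) until the clamp finger stands at least 10 mm clear of the pack, then lift the pack out from under the finger and lay it flat, right way up and lengthwise in the blue charging dock, down on its floor inside the rim. Do not drop the pack, leave the nut backed off, and do not disturb the loose things around.

Things in the scene. Friction and masses are not known exactly. Their poses are not given: they have to be found in the camera images.
- car: Race car on a stand, fixed, 500 x 305 mm, black tyres with yellow rims. Origin on the table under its middle; y along the car to its front, z up. Chassis plate top at z = 64 mm. Tyres: |x| 107-152, |y| 112-213 mm, tops at z = 139. Shock towers: 110 mm wide across, at y = +-178 mm, tops at z = 136. Motor, controller, servo: x = 34-72 mm, up to 38 mm above the plate.
- bay (a point): Centre of the battery bay's floor (on the chassis plate, 20 mm to the car's -x side), axes as the car's. Side rails 5 mm high, 50 mm apart inside, |y| up to 60 mm; end lips 6 mm high, inner faces at y = +-72 mm. The pack rests here between them: raise it over 6 mm before drawing it towards the tail (-y).
- nut (a joint): Red wing nut on an upright post, coarse left-hand thread. In rad: grows as the nut turns CLOCKWISE seen from above, which loosens it; 0 = tight stop, 3.2 = open stop. Starts at 0.05 to 0.5. Each rad raises nut and clamp finger together 4.5 mm; at 0 the finger is 0.3 mm above the pack. Stiff (0.1 N m), stays where left, never comes off.
- nut_wings (a point): Grip point of the nut's wings, on its axis, which stands at x = 0, y = 105 mm in the bay's frame. The wings are one flat upright bar, 64 mm long along this point's x, 10 mm thick along its y, from 16 mm below this point to 12 mm above; z up. Turns and rises with the nut. The clamp finger's top is 28 mm below.
- finger_tip (a point): Underside of the silver clamp finger 3 mm from its free end (bar 24 mm wide, 7 mm thick). The finger reaches 59 mm from the nut's axis towards the tail, over the last 23 mm of the seated pack's front end. Rises with the nut, does not turn.
- pack: Battery pack to be moved: orange hard case with a black band, two brass sockets at the tail end of its top. 46 (x) x 138 (y) x 36 (z) mm, 0.24 to 0.45 kg. Origin at the centre of its underside, long axis y.
- dock: Blue charging dock, fixed tray 74 (x) x 166 (y) mm, with a small black plug block (30 x 22 x 18 mm high) outside its -y end. Origin on the table under its centre. Floor 12 mm above the table; rim 6 mm higher (18 mm), inside 60 mm (x) x 152 mm (y). May change places with the grey tray.
- dock_floor (a point): Centre of the dock's floor, axes as the dock's, z up: the pack's origin belongs here, its y along the dock's y (either end first).
- parts_tray: Grey tray of the same shape as the dock (not for the pack), fixed, origin on the table under its centre. A damper lies in it.
- damper: Loose aluminium damper, 105 mm long, 22 mm thick, lying in the grey tray. Leave alone.
- spare_wheel: Loose spare wheel, 100 mm diameter, 45 mm high, lying flat. Leave alone.
- paper_cup: Loose paper cup, 90 mm high. Leave alone.
- teal_bottle: Loose blue bottle, 190 mm high, 68 mm diameter. Leave alone.
- white_bottle: Loose white bottle, 170 mm high, 64 mm diameter. Leave alone.
- driver: Loose red screwdriver, 180 mm long. Leave alone.
- spare_pack: Loose grey and white battery pack of the same size, standing by. Leave alone.

How it is judged:
By the outcome, as a careful person would: the job done as asked, in the order asked, and still so for the second after the job is handed in, with the robot touching nothing.
It also fails if it takes over 69 s, if anything falls off the work surface, if the arm or the gripper's body presses on something with over 40 N, if the wrist force passes 120 N, or if a joint passes its speed limit or range.

## Working session

There is one attempt and no reset: what is moved stays moved. The work goes in short steps, Python scripts to look and compute and a tool call to move; the robot and the scene stay as the last step left them, time stands still between calls to the robot, and variables do not carry over. Pictures are saved under pics/ and viewed, on a budget of 10 in all, crops included, one or two more only if the job needs it, and the job is handed in when it is done.

Besides the shell and the picture viewer there is one more tool, called after ">>>" as a command line: name --pt "numbers of a row" for each row, then --argument value for the rest. move_arm: Moves the arm, as the interface text tells. Its arguments: {"type":"object","properties":{"plan":{"type":"array"},"grip_force":{"type":"number"}},"required":["plan"]}

```bash
mkdir -p pics
cat > h.py <<'E'
import numpy as np, cv2
from cell import env
def cap(n):
    return env.get_image(n)
def world(im,px):
    """px Nx2 -> world points using z_map"""
    px=np.asarray(px,float).reshape(-1,2); K=im["mtx"]
    d=(px-[K[0,2],K[1,2]])/[K[0,0],K[1,1]]
    s=d.copy()
    for _ in range(20): s=d/(1+im["k1"]*(s**2).sum(1,keepdims=True))
    i=px.round().astype(int); z=im["z_map"][i[:,1],i[:,0]].astype(float)
    c=np.c_[s*z[:,None],z]; R=cv2.Rodrigues(np.array(im["rvec"],float))[0]
    return (c-np.array(im["tvec"],float).ravel())@R
def cloud(im):
    u,v=np.meshgrid(range(640),range(480)); w=world(im,np.c_[u.ravel(),v.ravel()]).reshape(480,640,3)
    w[im["z_map"]==0]=np.nan; return w
def save(im,name,crop=None,s=1):
    f=im["frame"][:,:,::-1]
    if crop: x0,y0,x1,y1=crop; f=f[y0:y1,x0:x1]
    cv2.imwrite("pics/"+name,cv2.resize(f,None,fx=s,fy=s,interpolation=cv2.INTER_CUBIC))
E
python3 - <<'E'
from h import *
for n in("scene","side","wrist"):
    im=cap(n); save(im,n+"0.png"); np.savez("pics/%s0.npz"%n,**im)
print(env.get_obs())
E
```

```text
{'t': 0.15, 'qpos': array([ 1.22942126e+00,  1.24355717e-01,  1.65136128e+00,  1.18148817e-05,
        1.36751338e+00, -8.26218694e-02]), 'qvel': array([-0.00084521, -0.00042508, -0.00330815,  0.00042702, -0.00386399,
       -0.00074426]), 'tau': array([ 1.17779409e-04, -4.18190110e+01, -3.60472298e+01,  7.75555638e-02,
        4.67731326e-02, -1.26773011e-04]), 'eef_pos': array([0.16618801, 0.62787377, 0.21366859]), 'tcp_rot': array([-1.77954935e-04,  1.29017120e-01,  9.91642028e-01, -7.99310338e-04]), 'force': array([-0.14873187, -0.35555445,  0.33069315]), 'ft_torque': array([-0.04256742,  0.05981138,  0.02563468]), 'gripper_width': 0.9998389330079138}
```

View pics/scene0.png

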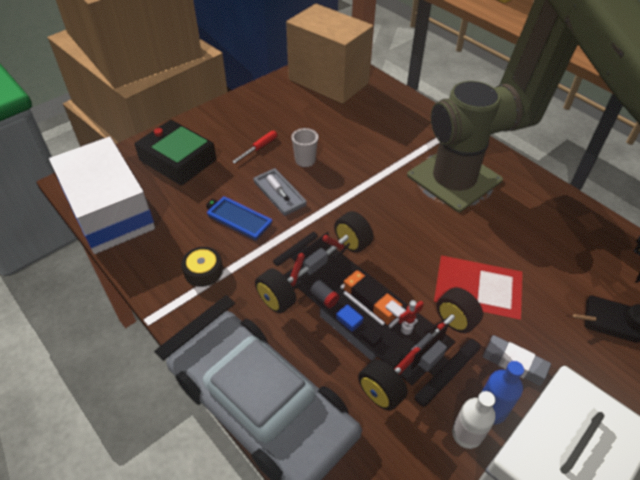

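View pics/side0.png

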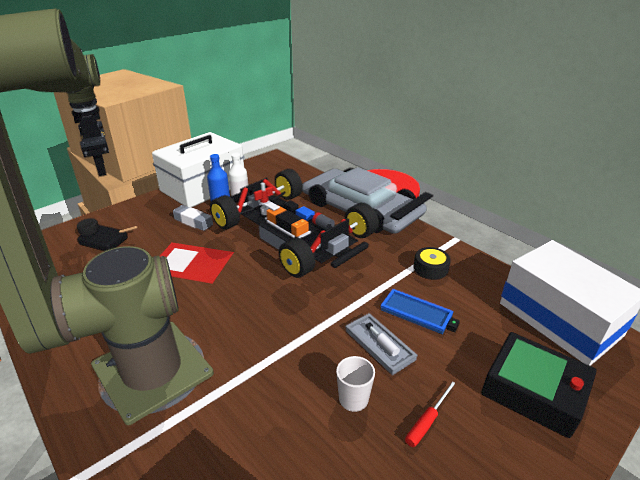

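Scene view: the car is in the middle, with the nut near (408,312), the pack between about (355,280) and (395,310), and the blue dock at (240,217). The side view shows the dock at (417,310). Next, an enlarged crop and point clouds.

Run:
```python
from h import *
im=dict(np.load("pics/scene0.npz")); save(im,"c1.png",(240,200,500,420),3)
for n in("scene","side"):
    im=dict(np.load("pics/%s0.npz"%n)); w=cloud(im); f=im["frame"].astype(int)
    r,g,b=f[...,0],f[...,1],f[...,2]
    hsv=cv2.cvtColor(im["frame"],cv2.COLOR_RGB2HSV)
    def rep(nm,m):
        p=w[m]; p=p[~np.isnan(p).any(1)]
        if len(p)<5: print(nm,len(p));return
        rc=cv2.minAreaRect((p[:,:2]*1000).astype(np.float32))
        print(n,nm,len(p),p.mean(0).round(3),"z",np.percentile(p[:,2],[2,50,98]).round(3),"rect",np.round(rc[0],1),np.round(rc[1],1),round(rc[2],1))
    box=(w[...,2]>0.005)&(w[...,2]<0.2)
    H,S=hsv[...,0].astype(int),hsv[...,1]
    bl=(abs(H-112)<10)&(S>150)&box
    k,l,st,c=cv2.connectedComponentsWithStats(bl.astype(np.uint8))
    for i in range(1,k):
        if st[i,4]>60: print(c[i].round()); rep("blue",l==i)
    ora=(H>6)&(H<16)&(S>200)&(hsv[...,2]>150)&(w[...,2]>.07)&box; rep("orange",ora)
    ye=(H>22)&(H<32)&(S>150)&box
    k,l,st,c=cv2.connectedComponentsWithStats(ye.astype(np.uint8))
    for i in range(1,k):
        if st[i,4]>40: rep("yellow",l==i)
```

```text
[237. 217.]
scene blue 960 [ 0.589 -0.277  0.015] z [0.009 0.015 0.023] rect [ 586.5 -277.3] [ 75.  178.3] 16.8
[116. 230.]
scene blue 639 [ 0.871 -0.413  0.051] z [0.031 0.052 0.071] rect [ 862.2 -410. ] [ 15.2 164.4] 80.8
[349. 317.]
scene blue 397 [0.611 0.189 0.084] z [0.065 0.086 0.09 ] rect [602.4 182.5] [50.2 63. ] 4.4
[515. 368.]
scene blue 154 [0.505 0.525 0.19 ] z [0.185 0.19  0.194] rect [503.8 524.9] [27.1 26.6] 2.2
[497. 382.]
scene blue 363 [0.519 0.511 0.132] z [0.107 0.131 0.161] rect [516.8 508.8] [50.7 27.3] 42.9
orange 0
scene yellow 231 [0.456 0.018 0.094] z [0.061 0.095 0.122] rect [456.2  15.4] [ 7.5 69.6] 4.9
scene yellow 510 [ 0.759 -0.187  0.047] z [0.042 0.047 0.051] rect [ 758.  -188.5] [76.  73.9] 33.2
scene yellow 209 [0.716 0.034 0.094] z [0.057 0.097 0.127] rect [715.7  31.9] [ 5.1 68.3] 3.5
scene yellow 318 [0.439 0.341 0.094] z [0.061 0.094 0.123] rect [438.7 340.4] [ 6.9 68.7] 3.1
scene yellow 365 [0.698 0.358 0.096] z [0.059 0.099 0.127] rect [698.1 356.2] [ 5.2 72. ] 3.8
[217. 179.]
side blue 649 [0.486 0.503 0.111] z [0.046 0.111 0.188] rect [453.
[... 222 characters left out ...]
9] [147.4 312.7] 24.4
[417. 310.]
side blue 1588 [ 0.579 -0.277  0.013] z [0.006 0.012 0.02 ] rect [ 580.4 -275. ] [ 81.1 168.6] 16.0
side orange 225 [0.529 0.152 0.093] z [0.071 0.098 0.102] rect [545.9 236.9] [256.7  86.8] 72.9
side yellow 188 [0.647 0.351 0.093] z [0.057 0.095 0.122] rect [647.1 355.1] [10.5 80.6] 0.0
side yellow 197 [0.388 0.337 0.089] z [0.054 0.09  0.123] rect [387.5 339. ] [ 5.9 77.4] 3.1
side yellow 280 [0.666 0.024 0.092] z [0.054 0.094 0.123] rect [666.4  27.8] [11.  73.7] 0.4
side yellow 318 [0.406 0.012 0.091] z [0.055 0.092 0.123] rect [406.1  15.3] [ 8.4 77.5] 2.0
side yellow 296 [ 0.755 -0.189  0.045] z [0.042 0.045 0.048] rect [ 755.5 -189.2] [72.  71.8] 78.5
```

View pics/c1.png

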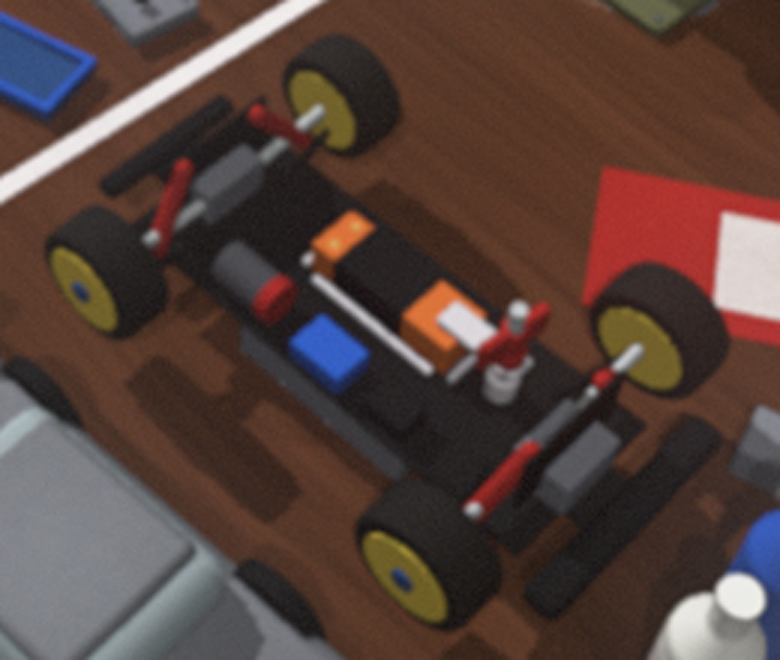

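>>> move_arm --pt "0 0 60 0 95" --pt "55 -30 70 0 95" --pt "105 -70 70 0 95" --pt "150 -110 70 0 95" --pt "195 -155 70 0 95" --pt "240 -200 70 0 95" --pt "280 -240 70 0 95" --pt "320 -285 70 0 95" --pt "340 -310 70 0 95" --pt "340 -310 70 0 95"

```text
t: 1.4
eef_pos: [0.5072, 0.3161, 0.2831]
tcp_rot: [-0.001, 0.131, 0.991, -0.001]
force: [0.0, 0.8, 0.4]
gripper_width: 1.0
```

Run:
```python
from h import *
im=cap("wrist"); save(im,"w1.png"); np.savez("pics/w1.npz",**im); o=env.get_obs(); print(o["t"],o["eef_pos"],o["tcp_rot"],o["qpos"])
```

```text
1.45 [0.50638956 0.31727601 0.28321531] [-6.94354607e-04  1.29988206e-01  9.91514956e-01 -8.22648232e-04] [ 4.70174172e-01 -2.33699814e-02  1.68872116e+00 -5.75152307e-04
  1.47831695e+00 -8.39854125e-01]
```

View pics/w1.png

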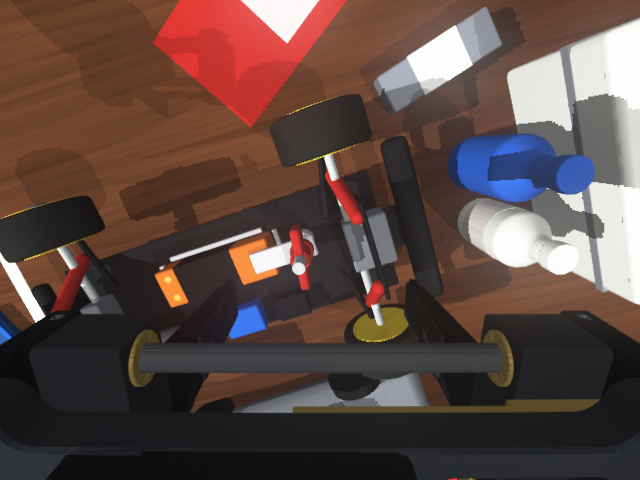

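Wrist view: the wing bar runs from about (295,230) to (305,287), the post top is at (299,267), the finger is at (268,260), and the pack runs from (160,270) to (270,245). I'll get coordinates from the depth map.

Run:
```python
from h import *
im=dict(np.load("pics/w1.npz")); w=cloud(im)
hsv=cv2.cvtColor(im["frame"],cv2.COLOR_RGB2HSV).astype(int); H,S,V=hsv[...,0],hsv[...,1],hsv[...,2]
red=((H<6)|(H>174))&(S>150)&(w[...,2]>.12)&(np.hypot(w[...,0]-.526,w[...,1]-.289)<.05)
p=w[red]; print(len(p),p.mean(0),np.percentile(p[:,2],[2,50,90,98]))
q=p[p[:,2]>.135]; print(q.min(0),q.max(0)); rc=cv2.minAreaRect((q[:,:2]*1000).astype(np.float32)); print(rc)
d=np.linalg.svd((q-q.mean(0))[:,:2])[2][0]; print("bar angle",np.arctan2(d[1],d[0]))
ora=(H>6)&(H<18)&(S>180)&(V>120)&(w[...,2]>.085)&(w[...,2]<.115)
band=(np.abs(w[...,2]-.1)<.006)&(w[...,0]>.48)&(w[...,0]<.6)&(w[...,1]>.08)&(w[...,1]<.28)
for m in(ora,band&(np.abs(w[...,0]-.532)<.04)):
    p=w[m]; rc=cv2.minAreaRect((p[:,:2]*1000).astype(np.float32)); print(len(p),rc,np.median(p[:,2]))
print(world(im,[[299,267],[268,260],[295,232],[304,285],[170,287],[252,262]]).round(4))
```

```text
563 [0.52282121 0.28853381 0.14534425] [0.12041354 0.14745834 0.14881071 0.14960205]
[0.49497191 0.27810867 0.13532788] [0.55772058 0.29713796 0.15008749]
((526.58203125, 287.8698425292969), (18.582223892211914, 62.58620834350586), 78.48470306396484)
bar angle -0.07236968480787631
1545 ((532.8248901367188, 181.6885223388672), (45.14308547973633, 136.07843017578125), 3.5212411880493164) 0.10040599584344348
3913 ((532.4849853515625, 195.62945556640625), (47.25619125366211, 163.9059600830078), 3.1665117740631104) 0.10051770491149513
[[0.5262 0.2882 0.1673]
 [0.5293 0.2477 0.1091]
 [0.4972 0.2914 0.1498]
 [0.5526 0.2845 0.1478]
 [0.5344 0.1246 0.0998]
 [0.5269 0.23   0.1094]]
```

>>> move_arm --pt "20 -29 0 0.14 60" --pt "20 -29 -40 0.14 60" --pt "20 -29 -80 0.14 60" --pt "20 -29 -120 0.14 60" --pt "20 -29 -150 0.14 50" --pt "20 -29 -162 0.14 50" --pt "20 -29 -162 0.14 50" --pt "20 -29 -162 0.14 50" --grip_force 40

```text
t: 2.45
eef_pos: [0.5272, 0.2891, 0.1231]
tcp_rot: [0.001, 0.06, 0.998, -0.0]
force: [1.0, 0.4, 0.3]
gripper_width: 0.526
```

>>> move_arm --pt "0 0 0 0 0" --pt "0 0 0 0 0" --pt "0 0 0 0 0" --pt "0 0 0 0 0" --pt "0 0 0 0 0" --pt "0 0 0 0 0"

```text
t: 3.2
eef_pos: [0.5273, 0.2892, 0.1232]
tcp_rot: [0.001, 0.06, 0.998, -0.0]
force: [-0.5, 1.0, 0.9]
gripper_width: 0.105
```

>>> move_arm --pt "0 0 0.4 -0.1 0" --pt "0 0 1.1 -0.25 0" --pt "0 0 1.8 -0.4 0" --pt "0 0 2.5 -0.55 0" --pt "0 0 3.2 -0.7 0" --pt "0 0 3.8 -0.85 0" --pt "0 0 4.5 -1.0 0" --pt "0 0 5.2 -1.15 0" --pt "0 0 5.4 -1.2 0" --pt "0 0 5.4 -1.2 0"

```text
t: 4.45
eef_pos: [0.5266, 0.2885, 0.1286]
tcp_rot: [0.0, 0.613, 0.79, -0.002]
force: [-3.5, -2.8, 3.1]
gripper_width: 0.101
```

>>> move_arm --pt "0 0 0.5 -0.1 0" --pt "0 0 1.1 -0.25 0" --pt "0 0 1.8 -0.4 0" --pt "0 0 2.5 -0.55 0" --pt "0 0 3.2 -0.7 0" --pt "0 0 3.8 -0.85 0" --pt "0 0 4.5 -1.0 0" --pt "0 0 5.0 -1.1 0" --pt "0 0 5.0 -1.1 0" --pt "0 0 5.0 -1.1 0"

```text
t: 5.7
eef_pos: [0.5257, 0.2887, 0.1335]
tcp_rot: [-0.001, 0.935, 0.354, -0.003]
force: [-5.4, -1.0, 4.4]
gripper_width: 0.103
```

>>> move_arm --pt "0 0 0 0 40" --pt "0 0 0 0 40" --pt "0 0 0 0 40" --pt "0 0 40 0 60" --pt "0 0 90 0 90" --pt "-10 0 150 0.4 95" --pt "-20 -20 150 0.8 95" --pt "-20 -60 150 1.1 95" --pt "-20 -60 150 1.1 95" --pt "-20 -60 150 1.1 95"

```text
t: 6.95
eef_pos: [0.506, 0.2281, 0.2836]
tcp_rot: [0.0, 0.672, 0.74, -0.002]
force: [-0.1, -0.0, -0.6]
gripper_width: 0.994
```

Run:
```python
from h import *
im=cap("wrist"); save(im,"w2.png"); np.savez("pics/w2.npz",**im); o=env.get_obs(); print(o["t"],o["eef_pos"],o["tcp_rot"],o["qpos"])
```

```text
7.0 [0.5059122  0.22833109 0.2835738 ] [ 4.37706888e-04  6.70611505e-01  7.41804090e-01 -2.59048620e-03] [ 0.32897187 -0.11776793  1.77757176 -0.00329193  1.48589417  0.22853332]
```

View pics/w2.png

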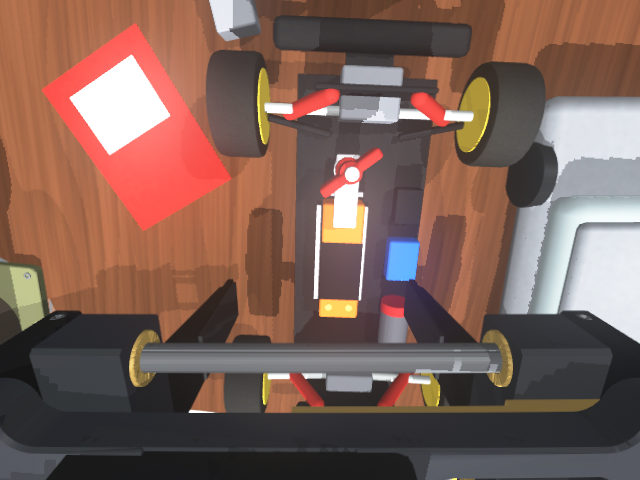

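Good view from straight above: the wing is turned (322,190)–(382,152), the finger is at (346,210), and the pack spans (342,205) to (338,317). Next I'll measure the finger height and the pack pose.

Run:
```python
from h import *
im=dict(np.load("pics/w2.npz")); w=cloud(im)
hsv=cv2.cvtColor(im["frame"],cv2.COLOR_RGB2HSV).astype(int); H,S,V=hsv[...,0],hsv[...,1],hsv[...,2]
print("finger top",world(im,[[345,200],[346,210],[345,220]]).round(4))
ora=(H>6)&(H<22)&(S>150)&(V>120)&(w[...,2]>.085)&(w[...,2]<.107)
p=w[ora]; print(len(p),cv2.minAreaRect((p[:,:2]*1000).astype(np.float32)),np.median(p[:,2]))
fi=(w[...,2]>.110)&(w[...,2]<.13)&(np.abs(w[...,0]-.528)<.02)&(w[...,1]<.27)&(w[...,1]>.2)
p=w[fi]; print("finger",p.min(0),p.max(0))
im=dict(np.load("pics/scene0.npz"));w=cloud(im)
hsv=cv2.cvtColor(im["frame"],cv2.COLOR_RGB2HSV).astype(int)
```

```text
finger top [[0.5278 0.2573 0.1195]
 [0.5301 0.2471 0.1192]
 [0.5304 0.2363 0.1176]]
282 ((532.9700317382812, 181.31407165527344), (45.511417388916016, 136.67994689941406), 3.476191997528076) 0.10006170304173795
finger [0.51607686 0.22759019 0.11501249] [0.54147391 0.26997867 0.12183021]
```

>>> move_arm --pt "5 -60 20 0 95" --pt "15 -120 20 0 95" --pt "25 -180 20 0 95" --pt "35 -240 20 0.05 95" --pt "45 -300 20 0.1 95" --pt "55 -360 20 0.15 95" --pt "65 -420 20 0.2 95" --pt "75 -480 20 0.2 95" --pt "80 -535 20 0.2 95" --pt "80 -540 20 0.2 95"

```text
t: 8.25
eef_pos: [0.5855, -0.315, 0.3024]
tcp_rot: [0.0, 0.596, 0.803, -0.003]
force: [0.1, 0.4, -0.6]
gripper_width: 1.0
```

Run:
```python
from h import *
for _ in range(4): im=cap("wrist")
save(im,"w3.png"); np.savez("pics/w3.npz",**im); o=env.get_obs(); print(o["t"],o["eef_pos"],o["tcp_rot"],o["qpos"])
R=cv2.Rodrigues(np.array(im["rvec"],float))[0]; print("cam",-R.T@np.array(im["tvec"],float).ravel())
w=cloud(im); hsv=cv2.cvtColor(im["frame"],cv2.COLOR_RGB2HSV).astype(int); H,S=hsv[...,0],hsv[...,1]
bl=(abs(H-112)<12)&(S>130)&(w[...,2]>.004)&(w[...,2]<.03)&(np.hypot(w[...,0]-.58,w[...,1]+.277)<.13)
p=w[bl]; print(len(p),cv2.minAreaRect((p[:,:2]*1000).astype(np.float32)))
for a,b in((.015,.03),(.008,.0145)):
  q=p[(p[:,2]>a)&(p[:,2]<b)]; print(len(q),cv2.minAreaRect((q[:,:2]*1000).astype(np.float32)),np.median(q[:,2]))
```

```text
8.45 [ 0.58604945 -0.31057828  0.30362405] [ 6.27858680e-04  5.93135383e-01  8.05099077e-01 -2.34498306e-03] [-0.56611685  0.11340891  1.51381059 -0.00477308  1.51344362 -0.86674211]
cam [ 0.56284489 -0.23371712  0.47339088]
6745 ((583.393310546875, -276.2805480957031), (73.95463562011719, 166.29019165039062), 16.950565338134766)
1801 ((583.393310546875, -276.2805480957031), (73.95463562011719, 166.29019165039062), 16.950565338134766) 0.018370817119004686
4885 ((583.4760131835938, -276.69219970703125), (60.311195373535156, 153.17572021484375), 16.812454223632812) 0.012437541644963601
```

View pics/w3.png

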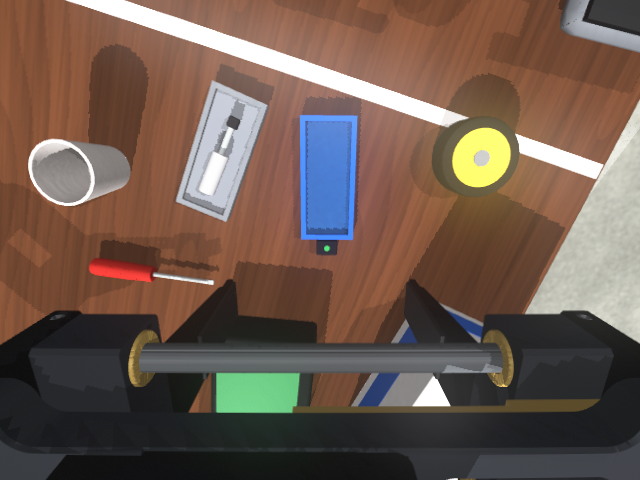

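Wrist view: the blue dock rim spans (300,115)–(357,240) with the plug at (327,247). The grey tray is on the left and the dock is empty. Dock centre is (0.5834, −0.2764) with yaw 0.295. Going back for the pack.

>>> move_arm --pt "-5 60 0 0 95" --pt "-10 120 0 -0.05 95" --pt "-20 180 0 -0.1 95" --pt "-25 240 0 -0.15 95" --pt "-30 300 0 -0.2 95" --pt "-40 360 0 -0.24 90" --pt "-45 420 0 -0.24 80" --pt "-53 475 0 -0.24 70" --pt "-53 492 -50 -0.24 70" --pt "-53 492 -100 -0.24 70"

```text
t: 9.7
eef_pos: [0.5322, 0.1847, 0.2039]
tcp_rot: [0.001, 0.684, 0.73, -0.001]
force: [0.6, 0.4, -0.1]
gripper_width: 0.738
```

>>> move_arm --pt "0 0 0 0 70" --pt "0 0 0 0 70"

```text
t: 9.95
eef_pos: [0.5326, 0.1856, 0.2063]
tcp_rot: [0.002, 0.683, 0.73, 0.0]
force: [0.2, 0.9, 0.5]
gripper_width: 0.736
```

>>> move_arm --pt "0 -4 -30 0 70" --pt "0 -4 -60 0 70" --pt "0 -4 -90 0 70" --pt "0 -4 -115 0 70" --pt "0 -4 -126 0 70" --pt "0 -4 -128 0 70" --pt "0 -4 -128 0 70" --pt "0 -4 -128 0 70"

```text
t: 10.95
eef_pos: [0.5336, 0.1819, 0.0798]
tcp_rot: [0.003, 0.683, 0.73, 0.002]
force: [-0.9, 0.6, -0.2]
gripper_width: 0.735
```

Run:
```python
from h import *
im=cap("wrist"); save(im,"w4.png"); o=env.get_obs(); print(o["t"],o["eef_pos"],o["tcp_rot"],o["force"],o["gripper_width"])
```

```text
11.0 [0.53335543 0.181793   0.0794653 ] [0.00249934 0.68319854 0.73022724 0.00130107] [-0.44505837  0.31821703  0.38694583] 0.7361749612932202
```

View pics/w4.png

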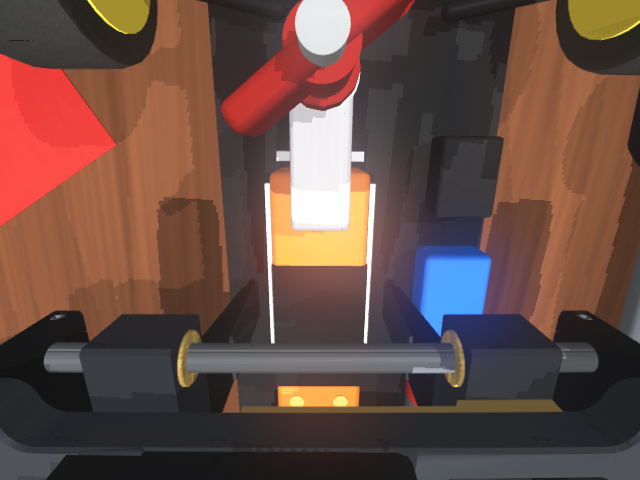

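The pack is centred between the open fingers and clear of the clamp finger. Lowering 4 mm and gripping.

>>> move_arm --pt "0 0 -4 0 70" --pt "0 0 -4 0 60" --pt "0 0 -4 0 40" --pt "0 0 -4 0 40" --pt "0 0 -4 0 40" --pt "0 0 -4 0 40" --pt "0 0 -4 0 40" --grip_force 40

```text
t: 11.88
eef_pos: [0.5331, 0.1818, 0.0754]
tcp_rot: [0.002, 0.683, 0.73, 0.001]
force: [-0.1, 0.1, 0.7]
gripper_width: 0.482
```

>>> move_arm --pt "0 0 3 0 40" --pt "0 0 6 0 40" --pt "0 0 9 0 40" --pt "0 0 9 0 40" --pt "0 0 9 0 40" --pt "0 0 9 0 40"

```text
t: 12.62
eef_pos: [0.533, 0.1817, 0.0843]
tcp_rot: [0.002, 0.683, 0.73, 0.001]
force: [0.3, 0.3, -4.3]
gripper_width: 0.478
```

Run:
```python
from h import *
im=cap("side"); save(im,"s1.png",(230,160,350,260),5); o=env.get_obs(); print(o["t"],o["eef_pos"],o["tcp_rot"],o["force"],o["ft_torque"])
im=cap("wrist"); w=cloud(im); print(world(im,[[320,250],[320,220],[320,200]]).round(4))
hsv=cv2.cvtColor(im["frame"],cv2.COLOR_RGB2HSV).astype(int);H,S,V=hsv[...,0],hsv[...,1],hsv[...,2]
ora=(H>6)&(H<22)&(S>150)&(V>120)&(w[...,2]>.08)&(w[...,2]<.125);p=w[ora]
for y in(.1,.12,.22,.23,.24):
  q=p[abs(p[:,1]-y)<.006]; print(y,len(q),np.median(q[:,2]) if len(q) else 0)
```

```text
12.675 [0.53305877 0.18173096 0.08427241] [0.00227418 0.68320753 0.73022007 0.00097885] [-0.58435133 -0.32084772 -4.94567839] [-0.06309112  0.03656085 -0.0132426 ]
[[0.5309 0.2164 0.1104]
 [0.5298 0.2324 0.1196]
 [0.5293 0.2406 0.1186]]
0.1 0 0
0.12 3 0.1075025945136631
0.22 1011 0.10906790558849917
0.23 414 0.10889429135819381
0.24 513 0.10898986006743429
```

Lifted 9 mm and level (top 0.109, finger underside 0.112). Drawing it towards the tail, then up.

>>> move_arm --pt "0.5 -8 0 0 40" --pt "1 -18 0 0 40" --pt "1.5 -28 0 0 40" --pt "2 -38 0 0 40" --pt "2.5 -45 0 0 40" --pt "2.5 -45 0 0 40" --pt "2.5 -45 20 0 40" --pt "2.5 -45 50 0 40" --pt "2.5 -45 90 0 40" --pt "2.5 -45 125 0 40"

```text
t: 13.98
eef_pos: [0.536, 0.1373, 0.2127]
tcp_rot: [0.003, 0.683, 0.73, 0.002]
force: [0.6, -0.7, -3.9]
gripper_width: 0.48
```

>>> move_arm --pt "5 -30 0 0.02 40" --pt "10 -70 0 0.05 40" --pt "15 -110 0 0.08 40" --pt "20 -160 0 0.12 40" --pt "25 -210 0 0.15 40" --pt "30 -260 0 0.18 40" --pt "35 -310 0 0.2 40" --pt "42 -360 0 0.23 40" --pt "48 -400 0 0.23 40" --pt "48 -413 0 0.23 40"

```text
t: 15.22
eef_pos: [0.5844, -0.2778, 0.2141]
tcp_rot: [0.004, 0.595, 0.803, 0.003]
force: [0.1, -0.4, -3.7]
gripper_width: 0.48
```

>>> move_arm --pt "0 0 0 0 40" --pt "0 0 0 0 40" --pt "0 0 0 0 40"

```text
t: 15.6
eef_pos: [0.5846, -0.2764, 0.2144]
tcp_rot: [0.004, 0.595, 0.804, 0.003]
force: [0.9, 0.1, -4.2]
gripper_width: 0.48
```

Run:
```python
from h import *
im=cap("wrist"); save(im,"w5.png"); o=env.get_obs(); print(o["t"],o["eef_pos"],o["tcp_rot"],o["force"],o["ft_torque"])
a=o["tcp_rot"]; print("yaw",2*np.arctan2(a[2],a[1])-np.pi/2)
w=cloud(im)
hsv=cv2.cvtColor(im["frame"],cv2.COLOR_RGB2HSV).astype(int);H,S,V=hsv[...,0],hsv[...,1],hsv[...,2]
ora=(H>6)&(H<22)&(S>150)&(V>120)&(w[...,2]>.15);p=w[ora]
rc=cv2.minAreaRect((p[:,:2]*1000).astype(np.float32));print(len(p),rc,np.percentile(p[:,2],[5,50,95]))
q=p[p[:,1]>-.26];print(cv2.boxPoints(cv2.minAreaRect((q[:,:2]*1000).astype(np.float32))))
```

```text
15.65 [ 0.58455846 -0.27656403  0.21430129] [0.00358293 0.59477893 0.80387695 0.00265265] [ 0.04061764  0.36701523 -3.99707574] [-0.07989267  0.07818126  0.02012246]
yaw 0.2968003727994679
10665 ((582.838623046875, -270.05743408203125), (45.5423469543457, 124.85362243652344), 16.768630981445312) [0.23794692 0.23919585 0.2402632 ]
[[ 542.9502  -217.03798]
 [ 557.802   -265.61658]
 [ 601.3541  -252.30153]
 [ 586.5023  -203.72293]]
```

View pics/w5.png

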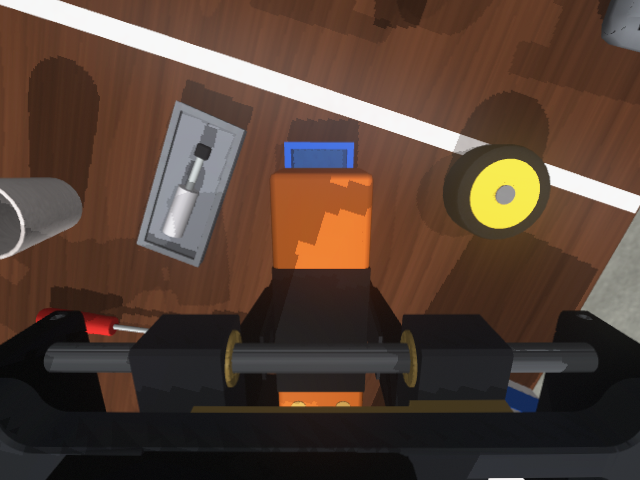

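>>> move_arm --pt "-1 0 -40 0 40" --pt "-1 0 -80 0 40" --pt "-1 0 -120 0 40" --pt "-1 0 -150 0 40" --pt "-1 0 -170 0 40" --pt "-1 0 -180 0 40" --pt "-1 0 -185 0 40" --pt "-1 0 -185 0 40" --pt "-1 0 -185 0 40" --pt "-1 0 -185 0 40"

```text
t: 16.9
eef_pos: [0.5841, -0.2769, 0.0302]
tcp_rot: [0.004, 0.595, 0.804, 0.003]
force: [0.7, -0.3, -2.0]
gripper_width: 0.48
```

>>> move_arm --pt "0 0 -2 0 40" --pt "0 0 -4 0 40" --pt "0 0 -4 0 40" --pt "0 0 -4 0 40"

```text
t: 17.4
eef_pos: [0.584, -0.2769, 0.0262]
tcp_rot: [0.004, 0.595, 0.804, 0.003]
force: [-0.3, 0.8, -4.1]
gripper_width: 0.478
```

>>> move_arm --pt "0 0 -1 0 40" --pt "0 0 -2 0 40" --pt "0 0 -2.5 0 40" --pt "0 0 -2.5 0 40"

```text
t: 17.9
eef_pos: [0.584, -0.2768, 0.0236]
tcp_rot: [0.004, 0.595, 0.804, 0.003]
force: [-0.3, -1.2, -3.7]
gripper_width: 0.483
```

Run:
```python
from h import *
im=cap("wrist"); o=env.get_obs(); print(o["t"],o["eef_pos"],o["force"],o["ft_torque"])
w=cloud(im)
hsv=cv2.cvtColor(im["frame"],cv2.COLOR_RGB2HSV).astype(int);H,S,V=hsv[...,0],hsv[...,1],hsv[...,2]
ora=(H>6)&(H<22)&(S>150)&(V>120)&(w[...,2]>.03)&(w[...,2]<.07)&(np.hypot(w[...,0]-.58,w[...,1]+.277)<.1);p=w[ora]
print(len(p),np.percentile(p[:,2],[5,50,95]))
```

```text
17.95 [ 0.58400047 -0.27685428  0.02364624] [-0.51224962  0.11398378 -3.29263742] [-0.08850812  0.12976177  0.02031156]
10768 [0.04690263 0.04838972 0.04945821]
```

>>> move_arm --pt "0 0 -0.5 0 40" --pt "0 0 -1 0 40" --pt "0 0 -1 0 40"

```text
t: 18.32
eef_pos: [0.5841, -0.2769, 0.0235]
tcp_rot: [0.004, 0.595, 0.804, 0.003]
force: [-4.2, 2.9, 5.3]
gripper_width: 0.479
```

The reading is now +5 N upwards, so it's on the floor. Releasing and backing off.

>>> move_arm --pt "0 0 0 0 52" --pt "0 0 0 0 60" --pt "0 0 0 0 66" --pt "0 0 0 0 66" --pt "0 0 0 0 66" --pt "0 0 10 0 66" --pt "0 0 40 0 66" --pt "0 0 90 0 66" --pt "0 -20 150 0 66" --pt "0 -50 210 0 66"

```text
t: 19.58
eef_pos: [0.5842, -0.3244, 0.2318]
tcp_rot: [0.005, 0.594, 0.804, 0.003]
force: [0.7, -0.4, -0.2]
gripper_width: 0.694
```

>>> move_arm --pt "0 -20 50 0 66" --pt "0 -20 50 0 66" --pt "0 -20 50 0 66" --pt "0 -20 50 0 66"

```text
t: 20.08
eef_pos: [0.5835, -0.3434, 0.2794]
tcp_rot: [0.003, 0.594, 0.804, 0.003]
force: [0.4, -0.1, -1.0]
gripper_width: 0.693
```

Run:
```python
from h import *
im=cap("wrist"); save(im,"w6.png"); o=env.get_obs(); print(o["t"],o["eef_pos"],o["force"],o["gripper_width"])
w=cloud(im)
hsv=cv2.cvtColor(im["frame"],cv2.COLOR_RGB2HSV).astype(int);H,S,V=hsv[...,0],hsv[...,1],hsv[...,2]
r=np.hypot(w[...,0]-.583,w[...,1]+.276)<.12
ora=(H>6)&(H<22)&(S>150)&(V>120)&(w[...,2]>.04)&(w[...,2]<.07)&r;p=w[ora]
print(cv2.minAreaRect((p[:,:2]*1000).astype(np.float32)),np.percentile(p[:,2],[2,50,98]))
A=np.c_[p[:,:2],np.ones(len(p))];print("tilt",np.linalg.lstsq(A,p[:,2],rcond=None)[0][:2])
side=cap("side");sc=cap("scene");save(sc,"sc2.png")
f=cloud(sc); d0=dict(np.load("pics/scene0.npz"));f0=cloud(d0)
```

```text
20.125 [ 0.58351248 -0.34344351  0.27935627] [ 0.5183622   0.27264102 -0.145565  ] 0.6949371107987067
((583.673583984375, -276.4813232421875), (45.25305938720703, 135.0344696044922), 16.97852325439453) [0.04645266 0.04824704 0.04991887]
tilt [-0.0020925  -0.00204039]
```

View pics/w6.png

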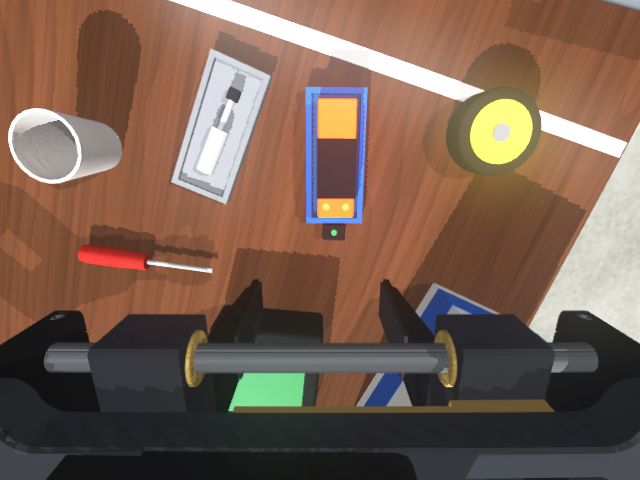

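View pics/sc2.png

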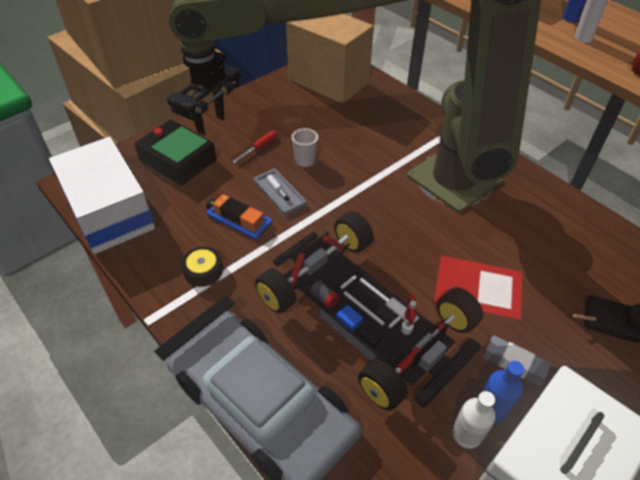

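The pack lies flat and centred in the dock at wrist (336,155). In the scene view the bay is empty, the nut is still up and everything else is where it was. Handing in.

```bash
python3 -c "
from cell import env
print(env.hand_in())"
```

```text
the job is handed in; nothing more can be done
None
```

The battery pack is in the blue charging dock, and I handed the job in at about 20 s of the 69 s allowed.

- **Nut:** I turned it 2.3 rad clockwise. Depth readings then put the clamp finger's underside about 12 mm above the pack top, against the 10 mm asked. It has not been touched since.
- **Pack:** I raised it 9 mm, drew it 45 mm towards the tail, lifted it over the car and lowered it until it touched the dock floor. The wrist force went from about −4 N to +5 N at contact, and only then did I open the fingers.
- **Last checks:**
  - The pack centre is within about 0.5 mm of the dock centre, and its yaw matches the dock's (17.0° against 16.9°).
  - It lies flat, with its top at 48.2 mm; 48 mm is expected when it rests on the floor.
  - The sockets face up, and the gripper is clear and touching nothing.
  - The loose items look unmoved in the before and after pictures, which I compared by eye only.

No check failed or disagreed. I did not measure the finger height again after the pack was out.

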